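# Ease the roller sleeve off the bent stand rod into its drying cradle

## Task

Slide the blue roller sleeve off the open end of the stand's rod, feeling your way along the bend so that you never press it hard against the rod. Then lay it gently in the empty drying cradle, let go of it, and leave the orange sleeve and everything else where they are.

Things in the scene. Friction and masses are not known exactly. Their poses are not given: they have to be found in the camera images.
- stand: Green fixed rigid bench stand: base plate 110 x 100 x 14 mm, post 34 (x) x 40 (y) mm, 138 mm high. Origin on the table under the post's centre, z up. A rigid steel rod, 17 mm diameter, sticks out of the post's face along the stand's own -y, axis 120 mm above the table: root at y = -20 mm, open tip at about y = -205 mm. The sleeve is clear of it once its centre is beyond y = -230 mm.
- rod_bend (a point): Point on the rod's axis, 85 mm from the stand's origin along its -y. Up to here the rod is straight and level; beyond, its outer 120 mm is straight but bent away by 0.12 to 0.15 rad (open tip 14 to 18 mm off the straight line) in any direction across the rod: up, down, to a side or between. Neither amount nor direction is measured.
- sleeve: Blue roller sleeve: stiff tube 46 mm outside, 25 mm bore, 36 mm long, 80 to 170 g. Origin at its centre, y along its axis. Hangs on the straight part of the rod, axis along the stand's y, 4 mm below the rod's, centre 45 to 57 mm from the stand's origin. Centred on the rod it has 4 mm play all round. With its centre past the bend, over 10 N on the rod bruises it; before, 25 N; on a cradle, 30 N.
- free_cradle: Empty wooden drying cradle, fixed: base 70 (x) x 86 (y) x 8 mm; end plates 44 mm wide, 48 mm high, 70 mm apart along y. Between them two steel rails, 8 mm diameter, run along its y at x = +-14 mm, axes 35 mm above the table. A sleeve lies along y on both rails, its axis 58 mm above the table. Origin under its centre on the table; either way round is the same.
- used_cradle: Another cradle, the same in all sizes, which holds the orange sleeve. Origin under its centre on the table.
- used_sleeve: Orange sleeve of the same size as the blue one lying in the other cradle; to be left alone. Origin at its centre, y along its axis.
- paint_jar: Yellow paint jar with white lid, 72 mm across, 85 mm high, standing on the table; to be left alone. Origin at the centre of its underside.
- tub: Green open plastic tub, 110 mm across, 120 mm high; to be left alone. Origin at the centre of its underside.
- mug: White mug, 80 mm across, 90 mm high; to be left alone. Origin at the centre of its underside.
- gesso: White bottle, 72 mm across, 190 mm high; to be left alone. Origin at the centre of its underside.
- brush: Paint brush, 220 mm long, lying on the table; to be left alone. Origin near its middle.
- palette_knife: Palette knife, 200 mm long, lying on the table; to be left alone. Origin near its middle.
There are look-alikes about, which are no part of the job. There is more than one size of the sleeve; the job needs the middle-sized.

How it is judged:
By the outcome, as a careful person would: the job done as asked, in the order asked, and still so for the second after the job is handed in, with the robot touching nothing.
It also fails if it takes over 72 s, if anything falls off the work surface, if the arm or the gripper's body presses on something with over 40 N, if the wrist force passes 120 N, or if a joint passes its speed limit or range.

## Robot

A 6-joint arm with a two-finger parallel gripper is mounted at the origin on the work surface. World frame = base frame: x ahead of the robot, y to its left, z up, the work surface at z = 0. Lengths are in mm, angles in rad, forces in N, time in s.
With the tool pointing down it reaches from about 350 to 975 mm from the base axis. Payload 7.1 kg.
Tool frame: the origin (TCP) lies between the finger pads; the fingertips stand 19 mm ahead of it and the grasp point (between the pads) is the TCP (ctrl.finger_overhang is the distance from the TCP to the fingertips, in mm); z points along the fingers, y is the line along which they close (so a half turn about z gives the same grasp; the last joint's range is limited). The gripper opens to 88 mm and grips with 3 to 60 N. Pads are 20 mm wide; open, the fingers measure 115 mm over their backs; the gripper's body (75 mm by 178 mm) begins 61 mm behind the grasp point.
Start: joints at [-0.019, 0.423, 1.63, -0, 1.089, -0.019], TCP at [624.984, 0.026, 241.675] pointing down, gripper open.
Joint ranges: [-3, 3], [-0.9, 2.11], [0.09, 2.58], [-1.31, 4.45], [0.11, 2.69], [-2.54, 2.54]. Speed limits (rad/s): [2.39, 2.39, 3.01, 3.14, 3.14, 3.14].

## Interface

Orientations are given as a rotation vector (axis times angle).
In Python, from workcell import ctrl gives the robot as it stands. The module is installed in compiled form; this text tells all that it offers.
- The arm moves only by the tool arm_command, never from a script. Its argument "rows" is one flat list of numbers, 7 for each row, row after row: the turn, a rotation vector about the tool's x, y, z scaled (see below), then the shift along the tool's x, y, z scaled (see below), then the opening, from -1 (shut) to 1 (fully open). A call has 1 to 5 rows; each row is the pose to reach, as a shift and turn from the pose commanded when the call began, along the tool's axes at that moment, turning the shorter way round; what a row does not reach only later rows make up. The controller multiplies each number of a shift by 80 mm and each number of a turn by 180 degrees. A row lasts 1/10 s, in which the tool goes at most 50 mm and 8.59 degrees, less where a joint would pass 70% of its speed; a pose out of reach is approached as far as the arm can. A call with a number of a shift or a turn outside -1 to 1 is refused whole. A call with a gripper value outside its range is refused whole. The fingers move at their own pace and stop on an object; the grip force is fixed at half the most. Time passes only in rows, so rows that repeat a pose let the fingers close. It gives the time, the measured TCP pose, the force, the opening and the grip force at its end, in the units of the state.
- ctrl.get_obs(): the state, without advancing time (a new reading comes with each control period).
- ctrl.get_image(name): name is "scene" or "side" or "wrist"; returns (picture, depth): 420x560x3 uint8, red, green, blue; 420x560 float32, mm along the optical axis (not along the pixel's ray), 0 where there is no reading.
- ctrl.camera_params(name): a dict with "camera_matrix" (3x3 intrinsics, pixels), "world_to_cam" (4x4, takes a point from world to camera coordinates); the wrist camera has in their place "tool_from_camera" (4x4, takes a point from camera to tool coordinates, whose origin is the TCP and whose axes are the flange's). Camera axes: x right, y down, z forward; pixel columns grow to the right and rows downward; lengths in mm; the calibration is good to about 2 mm. The wrist camera is an equidistant fisheye: a pixel r from the principal point sees the ray r / f radians off the axis. A picture is of the moment at which its call begins: read the wrist's pose just before it. camera_params takes no time and is no camera call.
- ctrl.close_job(): hands the job in; it is judged then, once.
The state is a dict: "t": time; "qpos": joint angles; "qvel": joint speeds; "joint_torque": joint torques, N m; "ee_pos": TCP position; "orientation": TCP orientation; "ft_force": force on the tool from outside, world axes, zero at the start; "moment": the same for the moment, N m; "width": finger opening in mm; "grasp_force": force on a finger pad.
Only numpy, scipy, OpenCV 4.12 (cv2) and the standard library are available. Lean on these libraries where they do the work, as an engineer would, in place of code of your own. Each camera call takes 0.05 s, during which the arm holds its last target. There are 200 camera calls.

## Working session

There is one attempt and no reset: what is moved stays moved. The work goes in short steps, Python scripts to look and compute and a tool call to move; the robot and the scene stay as the last step left them, time stands still between calls to the robot, and variables do not carry over. Pictures are saved under pics/ and viewed, at most 10 in all, crops included, and the job is handed in when it is done.

Besides the shell and the picture viewer there is one more tool, called after ">>>" as name(argument=value, ...) on one line, values as JSON. arm_command: Moves the arm, as the interface text tells. Shifts and turns lie within -1 to 1; 1 stands for 80 mm of shift or 180 degrees of turn. Its arguments: {"type":"object","properties":{"rows":{"type":"array","items":{"type":"number"}}},"required":["rows"]}

```bash
mkdir -p pics
cat > h.py <<'E'
import numpy as np,cv2
from workcell import ctrl
from scipy.spatial.transform import Rotation as R
def look(n):
    im,d=ctrl.get_image(n); p=ctrl.camera_params(n)
    np.savez(f'{n}.npz',im=im,d=d,K=p['camera_matrix'],T=p.get('world_to_cam',np.eye(4)))
    return im,d
def cloud(n):
    z=np.load(f'{n}.npz');K=z['K'];d=z['d']
    v,u=np.mgrid[:d.shape[0],:d.shape[1]]
    c=np.stack([(u-K[0,2])/K[0,0]*d,(v-K[1,2])/K[1,1]*d,d],-1)
    Ti=np.linalg.inv(z['T']); w=c@Ti[:3,:3].T+Ti[:3,3]; w[d==0]=np.nan
    return z['im'],w
E
python3 - <<'E'
from h import *
a,_=look('scene');b,_=look('side')
cv2.imwrite('pics/a.png',a[...,::-1]);cv2.imwrite('pics/b.png',b[...,::-1])
o=ctrl.get_obs();print(o)
for n in('scene','side'):
    p=ctrl.camera_params(n);print(np.round(np.linalg.inv(p['world_to_cam']),3))
print(ctrl.camera_params('wrist'))
E
```

```text
{'t': 0.1, 'qpos': array([-1.90052805e-02,  4.23771059e-01,  1.63057887e+00, -1.64666965e-05,
        1.08860773e+00, -1.90164721e-02]), 'qvel': array([ 2.30202856e-04,  4.53722491e-05, -4.31613293e-04,  6.73783853e-04,
        1.47775438e-03, -1.24428323e-03]), 'joint_torque': array([ 6.49496542e-04, -5.45618248e+01, -2.74323839e+01,  6.46709581e-02,
        1.88581715e-02,  1.54216096e-06]), 'ee_pos': array([6.24537245e+02, 2.69736080e-02, 2.40988906e+02]), 'orientation': array([-2.22073210e+00, -2.22077393e+00,  1.50307975e-03]), 'ft_force': array([ 0.84389817,  0.57356947, -0.25922217]), 'moment': array([ 0.01707376, -0.00163208, -0.00573042]), 'grasp_force': 0.0, 'width': 87.38528294196402}
[[ 3.900000e-01  7.910000e-01 -4.720000e-01  1.168109e+03]
 [ 9.210000e-01 -3.390000e-01  1.920000e-01 -2.490610e+02]
 [-8.000000e-03 -5.100000e-01 -8.600000e-01  1.190779e+03]
 [ 0.000000e+00  0.000000e+00  0.000000e+00  1.000000e+00]]
[[ 7.940000e-01 -2.960000e-01  5.300000e-01 -2.005720e+02]
 [-6.070000e-01 -3.940000e-01  6.900000e-01 -1.005732e+03]
 [ 5.000000e-03 -8.700000e-01 -4.930000e-01  8.065750e+02]
 [ 0.000000e+00  0.000000e+00  0.000000e+00  1.000000e+00]]
{'camera_matrix': array([[325.1922621 ,   0.        , 275.54175165],
       [  0.        , 325.1922621 , 202.64155783],
       [  0.        ,   0.        ,   1.        ]]), 'tool_from_camera': array([[ 3.74101523e-04, -9.61143665e-01, -2.76048395e-01,
         7.61042845e+01],
       [ 9.99999546e-01,  6.01588288e-04, -7.39404479e-04,
        -6.30419636e-01],
       [ 8.76741412e-04, -2.76047993e-01,  9.61143453e-01,
        -1.43844178e+02],
       [ 0.00000000e+00,  0.00000000e+00,  0.00000000e+00,
         1.00000000e+00]])}
```

View pics/a.png

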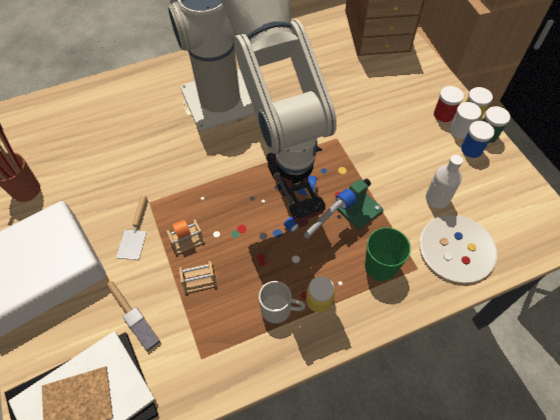

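View pics/b.png

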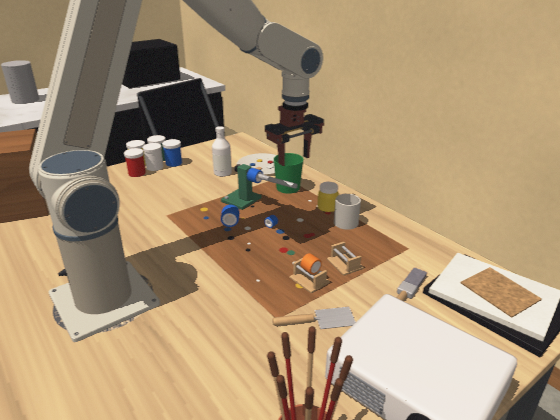

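In the scene view the candidate blue sleeves are at (346,197) on the rod, (311,185) loose (large) and (291,224) loose (small). The one on the rod matches the description. The empty cradle is at (198,277), and the cradle at (185,237) holds the orange sleeve.

Run:
```python
from h import *
def rep(n,box,hue,smin=90,zr=(5,300),vmin=30):
    im,w=cloud(n);u0,v0,u1,v1=box
    hsv=cv2.cvtColor(im,cv2.COLOR_RGB2HSV)
    m=np.zeros(im.shape[:2],bool);m[v0:v1,u0:u1]=1
    m&=(hsv[...,0]>=hue[0])&(hsv[...,0]<=hue[1])&(hsv[...,1]>=smin)&(hsv[...,2]>vmin)
    m&=(w[...,2]>zr[0])&(w[...,2]<zr[1])
    return w[m]
def pr(l,p):
    print(l,len(p),np.round(p.mean(0)),'lo',np.round(np.percentile(p,3,0)),'hi',np.round(np.percentile(p,97,0)))
for n,bx in dict(scene=dict(sl=(330,182,362,212),big=(300,172,320,198),sm=(282,214,300,234),st=(330,175,385,230),rod=(300,190,345,240),cr=(175,255,220,295),us=(170,215,205,255)),
  side=dict(sl=(245,165,265,184),big=(218,203,242,230),sm=(262,212,280,230),st=(215,160,262,210),rod=(258,165,300,190),cr=(328,240,364,275),us=(290,250,330,292))).items():
    for k in('sl','big','sm'): pr(n+k,rep(n,bx[k],(100,125),120,zr=(3,200)))
    for k in ('st',):
        p=rep(n,bx[k],(60,90),60,(3,200));pr(n+'green',p)
        t=p[(p[:,2]>130)];
        if len(t):pr(n+'top',t)
        t=p[(p[:,2]<20)]
        if len(t):pr(n+'base',t); print(cv2.minAreaRect(t[:,:2].astype(np.float32)))
    p=rep(n,bx['rod'],(0,180),0,(90,160),0);pr(n+'rod',p)
    for k in('cr','us'):
        p=rep(n,bx[k],(0,180),0,(40,85),0);pr(n+k,p);
    q=rep(n,bx['cr'],(0,180),0,(20,80),0);pr(n+'cr>20',q);print(cv2.minAreaRect(q[:,:2].astype(np.float32)))
    im=np.load(n+'.npz')['im']
a=cv2.imread('pics/a.png');b=cv2.imread('pics/b.png')
c1=cv2.resize(a[170:245,280:390],None,fx=3.6,fy=3.6,interpolation=2);c2=cv2.resize(b[155:235,215:305],(396,270),interpolation=2)
c3=cv2.resize(a[210:300,160:230],(396,280));c4=cv2.resize(b[235:295,285:370],(396,280))
f=lambda i,h:cv2.resize(i,(398,h))
cv2.imwrite('pics/c.png',np.vstack([np.hstack([f(c1,290),f(c2,290)]),np.hstack([f(c3,290),f(c4,290)])]))
```

```text
scenesl 225 [600. 168. 132.] lo [579. 149. 112.] hi [618. 189. 142.]
scenebig 96 [469. 118.  49.] lo [450.  90.  17.] hi [484. 139.  61.]
scenesm 94 [558.  19.  31.] lo [545.   8.  19.] hi [572.  33.  39.]
scenegreen 926 [597. 221.  49.] lo [565. 182.   9.] hi [632. 274. 139.]
scenetop 156 [583. 209. 137.] lo [567. 191. 132.] hi [600. 228. 141.]
scenebase 536 [600. 230.  14.] lo [560. 179.   7.] hi [633. 278.  18.]
((585.6639404296875, 231.0529022216797), (88.9760513305664, 100.7185287475586), 16.26345443725586)
scenerod 425 [621.  97. 125.] lo [580.  24. 107.] hi [657. 159. 138.]
scenecr 143 [ 605. -268.   46.] lo [ 581. -310.   40.] hi [ 630. -224.   52.]
sceneus 329 [ 481. -262.   65.] lo [ 457. -300.   41.] hi [ 498. -220.   83.]
scenecr>20 303 [ 606. -269.   41.] lo [ 582. -310.   26.] hi [ 631. -225.   51.]
((604.1605834960938, -267.247802734375), (86.20965576171875, 44.74882507324219), 80.41410064697266)
sidesl 135 [583. 168. 122.] lo [568. 143.  97.] hi [606. 192. 140.]
sidebig 171 [455. 109.  47.] lo [425.  84.   5.] hi [482. 140.  61.]
sidesm 69 [554.  14.  29.] lo [542.   4.  11.] hi [568.  33.  38.]
sidegreen 701 [564. 206.  49.] lo [516. 174.   8.] hi [616. 261. 138.]
sidetop 59 [573. 204. 137.] lo [558. 186. 131.] hi [593. 219. 142.]
sidebase 324 [558. 212.  13.] lo [513. 168.   6.] hi [624. 270.  18.]
((568.8701171875, 223.88824462890625), (104.84798431396484, 101.07301330566406), 18.629436492919922)
siderod 410 [665. 120. 115.] lo [593.  22.  92.] hi [762. 197. 132.]
sidecr 124 [ 600. -272.   46.] lo [ 574. -315.   40.] hi [ 625. -227.   51.]
sideus 418 [ 467. -274.   61.] lo [ 450. -307.   41.] hi [ 492. -226.   82.]
sidecr>20 336 [ 599. -274.   38.] lo [ 574. -315.   21.] hi [ 625. -228.   50.]
((601.4664916992188, -270.4336853027344), (91.26063537597656, 46.74372100830078), 79.80746459960938)
```

View pics/c.png

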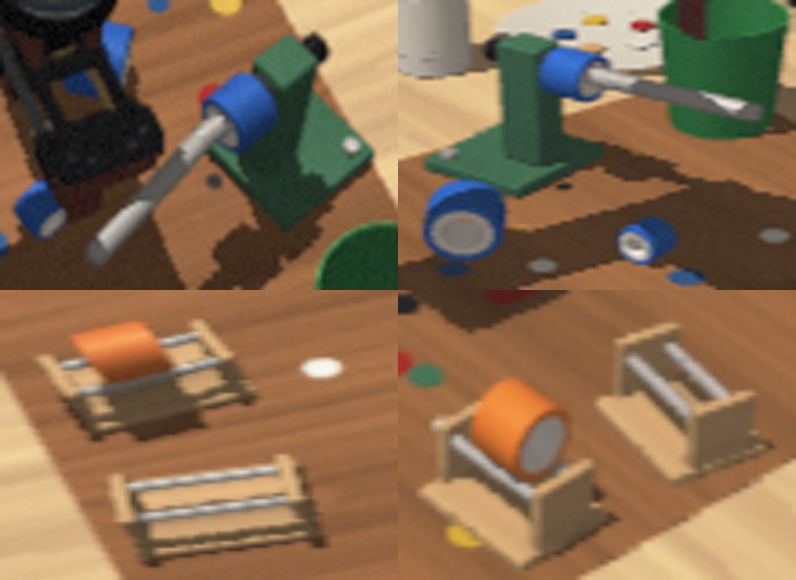

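The close crop confirms that the sleeve on the rod is the one wanted: it is mid-sized and mounted on the bent rod. The other two are loose, one larger and one smaller. The empty cradle has bare rails. Next I fit the axes.

```bash
cat >> h.py <<'E'
from scipy.optimize import least_squares
def cyl(P,r,c0,a0,fixr=True):
    # axis through point at s=0 of a0; params: 2 offsets, 2 slopes
    a0=a0/np.linalg.norm(a0);e1=np.cross(a0,[0,0,1]);e1/=np.linalg.norm(e1);e2=np.cross(e1,a0)
    def f(p):
        a=a0+p[2]*e1+p[3]*e2;a/=np.linalg.norm(a);c=c0+p[0]*e1+p[1]*e2
        q=P-c;return np.linalg.norm(q-np.outer(q@a,a),axis=1)-r
    s=least_squares(f,[0,0,0,0],loss='soft_l1',f_scale=1.5);p=s.x
    a=a0+p[2]*e1+p[3]*e2;a/=np.linalg.norm(a)
    return c0+p[0]*e1+p[1]*e2,a,np.median(abs(f(p)))
E
python3 - <<'E'
from h import *
for n in('scene','side'):
    im,w=cloud(n);hsv=cv2.cvtColor(im,cv2.COLOR_RGB2HSV).astype(int)
    O=np.array([578,207.]);th=np.radians(17.5);a=np.array([np.sin(th),-np.cos(th)]);b=np.array([np.cos(th),np.sin(th)])
    q=w[...,:2]-O;s=q@a;l=q@b
    blue=(hsv[...,0]>100)&(hsv[...,0]<125)&(hsv[...,1]>120)
    grn=(hsv[...,0]>60)&(hsv[...,0]<92)&(hsv[...,1]>60)
    ok=(abs(l)<40)&(w[...,2]>90)&(w[...,2]<160)
    sl=w[ok&blue&(s>15)&(s<90)]
    rod=ok&~blue&~grn&(s<215)
    A=np.r_[a,0]
    c,ax,e=cyl(sl,23,np.r_[O+50*a,116],A);print(n,'sleeve',len(sl),c,ax,e,'s',np.percentile((sl[:,:2]-O)@a,[2,98]))
    for lo,hi in((72,90),(90,205),(95,150),(150,205)):
        P=w[rod&(s>lo)&(s<hi)]
        m=(lo+hi)/2
        if len(P)>15:
            c,ax,e=cyl(P,8.5,np.r_[O+m*a,120],A)
            qq=c[:2]-O;print(lo,hi,len(P),'c',np.round(c,1),'s,l,z',np.round([qq@a,qq@b,c[2]],1),'dl,dz',np.round([ax[:2]@b,ax[2]],3),round(e,2))
    # post edges
    g=w[grn&(w[...,2]>30)&(w[...,2]<145)&(abs(l)<60)&(abs(s)<60)]
    print('post',np.round([np.percentile((g[:,:2]-O)@a,[1,99]),np.percentile((g[:,:2]-O)@b,[1,99])],1))
    g=w[grn&(w[...,2]>3)&(w[...,2]<20)&(abs(l)<90)&(abs(s)<90)]
    print('base',np.round([np.percentile((g[:,:2]-O)@a,[1,99]),np.percentile((g[:,:2]-O)@b,[1,99])],1),cv2.minAreaRect(g[:,:2].astype(np.float32)))
    t=w[(w[...,2]>43)&(w[...,2]<55)&(w[...,0]>560)&(w[...,0]<650)&(w[...,1]>-340)&(w[...,1]<-200)]
    print('cr',cv2.minAreaRect(t[:,:2].astype(np.float32)))
    t=w[(w[...,2]>26)&(w[...,2]<41)&(w[...,0]>560)&(w[...,0]<650)&(w[...,1]>-300)&(w[...,1]<-240)]
    for sgn in(0,1):
        pass
E
```

```text
scene sleeve 221 [594.7753301  159.86278501 116.18318859] [ 0.29622512 -0.95500572 -0.01465428] 1.1725610864549196 s [25.59651939 60.23490192]
72 90 38 c [604.8 130.5 120.1] s,l,z [ 81.    2.5 120.1] dl,dz [-0.062  0.106] 0.97
90 205 272 c [632.4  69.5 118.2] s,l,z [147.5  10.6 118.2] dl,dz [ 0.124 -0.037] 1.15
95 150 123 c [621.9  92.4 119.2] s,l,z [122.5   7.4 119.2] dl,dz [ 0.146 -0.051] 1.08
150 205 137 c [645.   42.  117.1] s,l,z [177.5  14.3 117.1] dl,dz [ 0.107 -0.047] 1.09
post [[-20.7  18. ]
 [-10.4  21.3]]
base [[-67.4  27.2]
 [-24.4  58. ]] ((585.6639404296875, 231.0529022216797), (88.9760513305664, 100.7185287475586), 16.26345443725586)
cr ((604.161376953125, -267.24481201171875), (86.23230743408203, 44.440792083740234), 80.63665008544922)
side sleeve 129 [595.18019865 159.99043957 116.75817692] [ 0.17990682 -0.98211859  0.05546728] 1.9467290573381462 s [17.33734378 62.31532075]
72 90 25 c [603.9 130.2 120.3] s,l,z [ 81.    1.6 120.3] dl,dz [-0.082 -0.151] 1.32
90 205 163 c [631.3  69.1 118.9] s,l,z [147.5   9.3 118.9] dl,dz [ 0.12  -0.034] 1.48
95 150 75 c [620.7  92.  119.7] s,l,z [122.5   6.1 119.7] dl,dz [ 0.108 -0.046] 1.44
150 205 82 c [632.8  38.2 125.1] s,l,z [177.5   1.5 125.1] dl,dz [0.178 0.009] 2.06
post [[-27.1  22. ]
 [-19.4  13.6]]
base [[-66.   30.5]
 [-54.8  46.5]] ((568.8701171875, 223.88824462890625), (104.84798431396484, 101.07301330566406), 18.629436492919922)
cr ((601.4664916992188, -270.4336853027344), (91.26063537597656, 46.74372100830078), 79.80746459960938)
```

>>> arm_command(rows=[0,0,-0.0972,1,-0.19,0,1,0,0,-0.0972,1,-0.19,0,1,0,0,-0.0972,1,-0.19,0,1,0,0,-0.0972,1,-0.19,0,1])

```text
t: 0.5
ee_pos: [609.6, 80.4, 241.4]
orientation: [-1.858, -2.533, 0.001]
ft_force: [0.1, 0.2, -0.0]
width: 88.3
grasp_force: 0.0
```

Run:
```python
from h import *
print({k:np.round(v,3) for k,v in ctrl.get_obs().items() if k in('t','qpos','ee_pos','orientation')})
o=ctrl.get_obs();Rt=R.from_rotvec(o['orientation']).as_matrix();print(Rt.round(3))
for n in('scene','side'):
    im,w=cloud(n)
    bx=dict(tub=(365,230,410,280),mug=(260,283,292,322),jar=(306,278,334,310),bot=(425,155,465,210)) if n=='scene' else dict(tub=(274,153,303,190),mug=(334,195,360,227),jar=(318,184,338,210),bot=(210,127,232,176))
    for k,(u0,v0,u1,v1) in bx.items():
        p=w[v0:v1,u0:u1].reshape(-1,3);p=p[(p[:,2]>70)]
        print(n,k,np.round(np.nanpercentile(p,[3,97],0)).tolist())
d=Rt.T@(np.array([594.5,160,200])-o['ee_pos']);print(d/80)
```

```text
{'t': np.float64(0.5), 'qpos': array([ 0.112,  0.409,  1.653, -0.   ,  1.08 , -0.193]), 'ee_pos': array([609.564,  80.406, 241.425]), 'orientation': array([-1.858e+00, -2.533e+00,  1.000e-03])}
[[-0.301  0.954 -0.   ]
 [ 0.954  0.301 -0.   ]
 [-0.    -0.001 -1.   ]]
scene tub [[713.0, 149.0, 72.0], [816.0, 253.0, 122.0]]
scene mug [[726.0, -147.0, 71.0], [801.0, -71.0, 94.0]]
scene jar [[762.0, -23.0, 75.0], [815.0, 32.0, 89.0]]
scene bot [[616.0, 427.0, 73.0], [672.0, 476.0, 191.0]]
side tub [[572.0, -11.0, 74.0], [815.0, 245.0, 252.0]]
side mug [[722.0, -151.0, 71.0], [799.0, -74.0, 92.0]]
side jar [[725.0, -97.0, 72.0], [804.0, 21.0, 90.0]]
side bot [[601.0, 422.0, 74.0], [657.0, 466.0, 190.0]]
[1.00563434 0.11972605 0.51752592]
```

>>> arm_command(rows=[0,0,0,1,0.12,0.4,1,0,0,0,1,0.12,0.4,1,0,0,0,1,0.12,0.4,1,0,0,0,1,0.12,0.4,1])

```text
t: 0.9
ee_pos: [595.0, 158.6, 209.3]
orientation: [-1.858, -2.533, 0.002]
ft_force: [0.2, -0.2, 0.7]
width: 87.4
grasp_force: 0.0
```

```bash
cat >> h.py <<'E'
def wcloud():
    o=ctrl.get_obs();im,d=ctrl.get_image('wrist');p=ctrl.camera_params('wrist');K=p['camera_matrix'];T=p['tool_from_camera']
    v,u=np.mgrid[:420,:560];x=u-K[0,2];y=v-K[1,2];r=np.hypot(x,y);th=r/K[0,0];k=np.where(r>0,np.tan(th)/np.maximum(r,1e-9),1/K[0,0])
    k=np.where(th<1.4,k,np.nan)
    c=np.stack([x*k*d,y*k*d,d],-1);t=c@T[:3,:3].T+T[:3,3];t[d==0]=np.nan
    Rt=R.from_rotvec(o['orientation']).as_matrix();return im,t@Rt.T+o['ee_pos'],t,o,Rt
E
cat > rod.py <<'E'
from h import *
import sys
im,w,t,o,Rt=wcloud();cv2.imwrite('pics/'+sys.argv[1],im[...,::-1]);np.savez('w.npz',im=im,w=w)
hsv=cv2.cvtColor(im,cv2.COLOR_RGB2HSV).astype(int)
O=np.array([580.,207.6]);th=np.radians(17.5);a=np.array([np.sin(th),-np.cos(th)]);b=np.array([np.cos(th),np.sin(th)])
q=w[...,:2]-O;s=q@a;l=q@b
blue=(hsv[...,0]>100)&(hsv[...,0]<125)&(hsv[...,1]>120)
grn=(hsv[...,0]>60)&(hsv[...,0]<92)&(hsv[...,1]>60)
ok=(abs(l)<40)&(w[...,2]>85)&(w[...,2]<160);A=np.r_[a,0]
sl=w[ok&blue&(s>0)&(s<300)];S=(sl[:,:2]-O)@a
c,ax,e=cyl(sl,23,np.r_[O+np.median(S)*a,116],A);qq=c[:2]-O
print('sleeve',len(sl),c.round(1),'s,l',(qq@a).round(1),(qq@b).round(1),'ax l,z',(ax[:2]@b).round(3),ax[2].round(3),e.round(2),'s range',np.percentile(S,[1,99]).round(1))
print('sleeve-tcp in tool',(Rt.T@(c-o['ee_pos'])).round(1))
rod=ok&~blue&~grn&(s<215)&(w[...,2]>100)
for lo,hi in((66,85),(90,205),(95,150),(150,205)):
    P=w[rod&(s>lo)&(s<hi)&(abs(l-0-np.maximum(s-85,0)*.12)<14)]
    if len(P)>30:
        c,ax,e=cyl(P,8.5,np.r_[O+(lo+hi)/2*a,120],A);qq=c[:2]-O
        print(lo,hi,len(P),'s,l,z',np.round([qq@a,qq@b,c[2]],1),'dl,dz',np.round([ax[:2]@b,ax[2]],3),e.round(2))
g=w[grn&(w[...,2]>125)&(w[...,2]<145)&(abs(l)<60)&(abs(s)<60)]
if len(g):print('post top',np.percentile((g[:,:2]-O)@a,[1,99]).round(1),np.percentile((g[:,:2]-O)@b,[1,99]).round(1),g[:,2].mean().round(1))
print(o['ee_pos'].round(1))
E
python3 rod.py d.png
```

```text
sleeve 2970 [590.4 168.9 116.3] s,l 40.0 -1.7 ax l,z -0.013 0.001 0.38 s range [23.7 58.7]
sleeve-tcp in tool [11.3 -1.2 92.9]
66 85 493 s,l,z [ 75.5  -1.9 120.6] dl,dz [-0.003 -0.015] 0.3
90 205 1315 s,l,z [147.5   6.4 118.6] dl,dz [ 0.127 -0.031] 0.32
95 150 724 s,l,z [122.5   3.3 119.4] dl,dz [ 0.13  -0.029] 0.3
150 205 470 s,l,z [177.5  10.3 117.7] dl,dz [ 0.118 -0.031] 0.34
post top [-27.7  16.4] [-18.1  15.3] 138.2
[595.  158.6 209.3]
```

View pics/d.png

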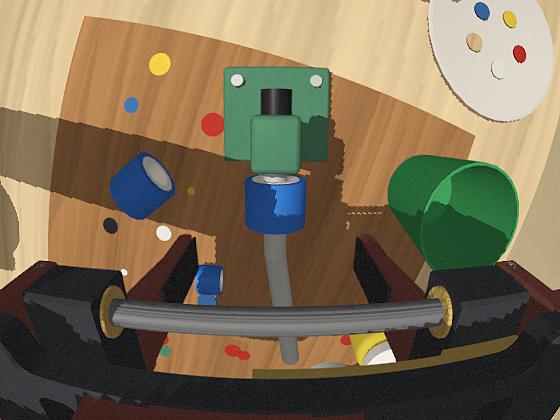

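>>> arm_command(rows=[0,0,0,0.125,-0.015,0.3,1,0,0,0,0.125,-0.015,0.6,1,0,0,0,0.125,-0.015,0.9,1,0,0,0,0.125,-0.015,1,1,0,0,0,0.125,-0.015,1,1])

```text
t: 1.45
ee_pos: [590.7, 167.0, 129.1]
orientation: [-1.86, -2.531, 0.002]
ft_force: [0.3, -1.2, 1.2]
width: 87.4
grasp_force: 0.0
```

>>> arm_command(rows=[0,0,0,0,0.004,0.1,0.6,0,0,0,0,0.004,0.16,0.3,0,0,0,0,0.004,0.16,0.2,0,0,0,0,0.004,0.16,0.15,0,0,0,0,0.004,0.16,0.15])

```text
t: 1.95
ee_pos: [591.3, 168.6, 117.3]
orientation: [1.857, 2.533, 0.001]
ft_force: [0.8, 0.4, -0.2]
width: 52.2
grasp_force: 0.0
```

>>> arm_command(rows=[0,0,0,0,0,0,0,0,0,0,0,0,0,-0.3,0,0,0,0,0,0,-1,0,0,0,0,0,0,-1,0,0,0,0,0,0,-1])

```text
t: 2.45
ee_pos: [591.2, 168.6, 117.2]
orientation: [1.858, 2.533, 0.001]
ft_force: [-0.2, 0.0, 3.7]
width: 45.8
grasp_force: 30.0
```

```bash
python3 rod.py e.png; python3 -c "
from h import *
for i in range(1):
  o=ctrl.get_obs();print(o['ft_force'],o['moment'],o['ee_pos'],o['width'],o['grasp_force'])"
```

```text
sleeve 5159 [588.7 174.7 116.3] s,l 34.0 -1.6 ax l,z -0.01 0.024 0.38 s range [23.4 52.1]
sleeve-tcp in tool [ 6.6 -0.6  0.9]
66 85 426 s,l,z [ 75.5  -1.9 120.8] dl,dz [ 0.007 -0.025] 0.32
90 205 364 s,l,z [147.5   7.2 117.7] dl,dz [ 0.14  -0.045] 0.25
95 150 185 s,l,z [122.5   3.7 118.8] dl,dz [ 0.141 -0.048] 0.23
post top [-23.5  15.2] [-17.7  15.3] 138.3
[591.2 168.6 117.2]
[-0.81721996  1.12621178  3.97621599] [0.07771927 0.06116028 0.05360532] [591.24852588 168.58904241 117.1824868 ] 45.406928652773054 29.97468311456032
```

>>> arm_command(rows=[0,0,0,0,0,-0.0125,-1,0,0,0,0,0,-0.025,-1,0,0,0,0,0,-0.0375,-1,0,0,0,0,0,-0.05,-1,0,0,0,0,0,-0.05,-1])

```text
t: 3.0
ee_pos: [591.0, 168.5, 120.9]
orientation: [-1.858, -2.533, 0.0]
ft_force: [0.8, 0.2, -1.5]
width: 45.5
grasp_force: 30.0
```

```bash
cat > st.py <<'E'
from h import *
o=ctrl.get_obs();Rt=R.from_rotvec(o['orientation']).as_matrix()
O=np.array([580.,207.6]);th=np.radians(17.5);a=np.array([np.sin(th),-np.cos(th)]);b=np.array([np.cos(th),np.sin(th)]);q=o['ee_pos'][:2]-O
print('t',round(o['t'],2),'s,l,z',np.round([q@a,q@b,o['ee_pos'][2]],2),'F tool',(Rt.T@o['ft_force']).round(2),'M',(Rt.T@o['moment']).round(3),'axis l,z',np.round([-Rt[:2,0]@b,-Rt[2,0]],4),o['width'].round(1))
E
python3 st.py
```

```text
Traceback (most recent call last):
  File "st.py", line 4, in <module>
    print('t',round(o['t'],2),'s,l,z',np.round([q@a,q@b,o['ee_pos'][2]],2),'F tool',(Rt.T@o['ft_force']).round(2),'M',(Rt.T@o['moment']).round(3),'axis l,z',np.round([-Rt[:2,0]@b,-Rt[2,0]],4),o['width'].round(1))
                                                                                                                                                                                                ^^^^^^^^^^^^^^^^
AttributeError: 'float' object has no attribute 'round'
```

>>> arm_command(rows=[0,0,0,-0.06,0,0,-1,0,0,0,-0.12,0,0,-1,0,0,0,-0.18,0,0,-1,0,0,0,-0.24,0,0,-1,0,0,0,-0.24,0,0,-1])

```text
t: 3.5
ee_pos: [597.1, 149.4, 120.8]
orientation: [1.859, 2.533, -0.0]
ft_force: [-0.4, 0.3, -0.9]
width: 45.3
grasp_force: 30.0
```

```bash
sed -i "s/,o\['width'\].round(1)//" st.py; python3 st.py; python3 rod.py f.png
```

```text
t 3.5 s,l,z [ 60.66  -1.24 120.85] F tool [ 0.44 -0.29  0.85] M [-0.046 -0.053 -0.077] axis l,z [-0.001   0.0001]
sleeve 5301 [594.4 155.9 120. ] s,l 53.6 -1.8 ax l,z -0.008 0.016 0.39 s range [43.4 72.1]
sleeve-tcp in tool [ 7.  -0.6  0.9]
90 205 948 s,l,z [147.5   6.3 118.5] dl,dz [ 0.126 -0.032] 0.3
95 150 948 s,l,z [122.5   3.2 119.4] dl,dz [ 0.126 -0.032] 0.3
post top [-22.8  15.6] [-17.7  15.3] 138.4
[597.1 149.4 120.8]
```

View pics/f.png

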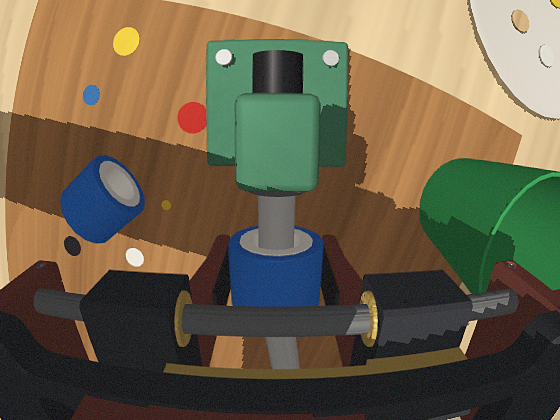

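>>> arm_command(rows=[0,0.001,-0.004,-0.06,0,0,-1,0,0.002,-0.008,-0.12,0.002,0,-1,0,0.004,-0.014,-0.18,0.005,0.001,-1,0,0.0054,-0.02,-0.24,0.008,0.002,-1,0,0.0054,-0.02,-0.24,0.008,0.002,-1])

```text
t: 4.05
ee_pos: [603.5, 131.3, 120.7]
orientation: [-1.77, -2.579, -0.016]
ft_force: [-1.2, -0.8, -0.5]
width: 45.9
grasp_force: 30.0
```

```bash
python3 st.py
```

```text
t 4.05 s,l,z [ 79.84  -0.53 120.74] F tool [-0.35 -1.38  0.47] M [-0.012  0.051  0.006] axis l,z [ 0.0626 -0.017 ]
```

>>> arm_command(rows=[0,0.001,-0.004,-0.06,0.001,0,-1,0,0.003,-0.01,-0.12,0.003,0,-1,0,0.004,-0.016,-0.18,0.005,0.001,-1,0,0.0054,-0.02,-0.24,0.007,0.002,-1,0,0.0054,-0.02,-0.24,0.007,0.002,-1])

```text
t: 4.55
ee_pos: [610.9, 113.8, 120.2]
orientation: [-1.681, -2.622, -0.031]
ft_force: [0.4, 0.9, -0.9]
width: 46.2
grasp_force: 30.0
```

```bash
python3 st.py; python3 rod.py g.png; python3 st.py
```

```text
t 4.55 s,l,z [ 98.78   1.27 120.2 ] F tool [0.61 0.7  0.91] M [ 0.003 -0.07   0.002] axis l,z [ 0.1249 -0.0339]
sleeve 5314 [607.8 119.5 119.5] s,l 92.4 -0.0 ax l,z 0.117 -0.015 0.38 s range [ 79.7 111.6]
sleeve-tcp in tool [ 6.5 -0.5  0.9]
66 85 2072 s,l,z [ 75.5  -1.4 121.3] dl,dz [0.278 0.325] 1.73
90 205 938 s,l,z [147.5   6.4 118.6] dl,dz [ 0.125 -0.032] 0.29
95 150 565 s,l,z [122.5   3.3 119.4] dl,dz [ 0.125 -0.033] 0.31
150 205 373 s,l,z [177.5  10.1 117.7] dl,dz [ 0.118 -0.029] 0.26
post top [-21.8  16.3] [-17.8  15. ] 138.4
[610.9 113.8 120.2]
t 4.6 s,l,z [ 98.49   1.21 120.2 ] F tool [ 0.24 -0.4   0.81] M [-0.043 -0.027 -0.009] axis l,z [ 0.1246 -0.0339]
```

View pics/g.png

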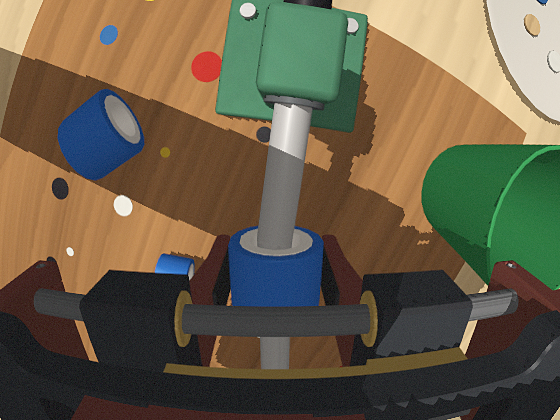

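>>> arm_command(rows=[0,0,0,-0.1,-0.003,-0.005,-1,0,0,0,-0.2,-0.004,-0.007,-1,0,0,0,-0.3,-0.004,-0.007,-1,0,0,0,-0.4,-0.004,-0.007,-1,0,0,0,-0.5,-0.004,-0.007,-1])

```text
t: 5.1
ee_pos: [627.4, 77.1, 119.4]
orientation: [-1.681, -2.622, -0.031]
ft_force: [-0.5, 0.7, -1.3]
width: 45.8
grasp_force: 30.0
```

```bash
python3 st.py; python3 rod.py g2.png
```

```text
t 5.1 s,l,z [138.72   5.94 119.4 ] F tool [ 0.76 -0.15  1.28] M [ 0.01  -0.046  0.045] axis l,z [ 0.125  -0.0338]
sleeve 5298 [624.2  82.8 118.7] s,l 132.3 4.6 ax l,z 0.119 -0.017 0.38 s range [119.6 151.7]
sleeve-tcp in tool [ 6.5 -0.5  0.9]
66 85 1706 s,l,z [ 75.5  -1.9 120.8] dl,dz [ 0.001 -0.015] 0.32
90 205 4243 s,l,z [147.5   6.6 118.7] dl,dz [ 0.127 -0.031] 0.44
95 150 2973 s,l,z [122.5   4.  120.2] dl,dz [0.171 0.013] 0.66
150 205 849 s,l,z [177.5  10.3 117.9] dl,dz [ 0.128 -0.05 ] 0.3
post top [13.5 17.2] [-16.8  14.8] 134.1
[627.4  77.1 119.4]
```

>>> arm_command(rows=[0,0,0,-0.13,0,-0.002,-1,0,0,0,-0.26,0,-0.003,-1,0,0,0,-0.39,0,-0.003,-1,0,0,0,-0.52,0,-0.003,-1,0,0,0,-0.65,0,-0.003,-1])

```text
t: 5.65
ee_pos: [649.2, 29.7, 117.9]
orientation: [-1.68, -2.622, -0.031]
ft_force: [-0.6, 0.1, -1.2]
width: 45.3
grasp_force: 30.0
```

```bash
python3 st.py; python3 rod.py g3.png
```

```text
t 5.65 s,l,z [190.45  12.47 117.88] F tool [ 0.31 -0.51  1.19] M [ 0.039  0.032 -0.026] axis l,z [ 0.1251 -0.0338]
sleeve 5298 [646.   35.4 117.2] s,l 184.0 11.2 ax l,z 0.118 -0.016 0.38 s range [171.4 203.4]
sleeve-tcp in tool [ 6.5 -0.5  0.9]
66 85 1578 s,l,z [ 75.5  -1.9 120.8] dl,dz [ 0.016 -0.   ] 0.37
90 205 8006 s,l,z [147.5   6.5 118.8] dl,dz [ 0.13  -0.025] 0.39
95 150 4842 s,l,z [122.5   3.2 119.4] dl,dz [ 0.126 -0.03 ] 0.34
150 205 2723 s,l,z [177.5  11.1 118.9] dl,dz [0.171 0.032] 0.7
[649.2  29.7 117.9]
```

>>> arm_command(rows=[0,0,0,-0.13,0,-0.002,-1,0,0,0,-0.26,0,-0.002,-1,0,0,0,-0.42,0,-0.002,-1,0,0,0,-0.58,0,-0.002,-1,0,0,0,-0.75,0,-0.002,-1])

```text
t: 6.2
ee_pos: [674.3, -24.9, 116.0]
orientation: [-1.68, -2.622, -0.031]
ft_force: [0.2, -1.3, -0.8]
width: 45.4
grasp_force: 30.0
```

```bash
python3 st.py
python3 - <<'E'
from h import *
o=ctrl.get_obs();Rt=R.from_rotvec(o['orientation']).as_matrix()
ya=np.radians(80.2)  # cradle y axis
c=np.array([np.cos(ya),np.sin(ya),0]);x=c;z=np.array([0,0,-1.]);y=np.cross(z,x);Rg=np.stack([x,y,z],1)
print('turn/pi',(R.from_matrix(Rt.T@Rg).as_rotvec()/np.pi).round(4))
print('shift/80 to 602,-269,180',(Rt.T@(np.array([602,-269,180])-o['ee_pos'])/80).round(3),'up',(Rt.T@np.array([0,0,1])).round(3))
E
```

```text
t 6.2 s,l,z [250.1   20.03 116.02] F tool [-1.27 -0.34  0.73] M [-0.046 -0.015  0.012] axis l,z [ 0.1252 -0.0338]
turn/pi [-0.0026 -0.0106  0.1916]
shift/80 to 602,-269,180 [-2.366 -2.094 -0.885] up [ 0.034  0.002 -0.999]
```

>>> arm_command(rows=[0,0,0,-0.2,0,-0.3,-1,0,0,0,-0.4,-0.2,-0.6,-1,0,0,0,-0.6,-0.4,-0.85,-1,0,0,0,-0.8,-0.7,-0.85,-1,0,0,0,-1,-0.9,-0.85,-1])

```text
t: 6.7
ee_pos: [642.3, -130.6, 182.1]
orientation: [-1.681, -2.623, -0.032]
ft_force: [-0.1, 0.7, -1.7]
width: 45.6
grasp_force: 30.0
```

>>> arm_command(rows=[0,-0.002,0.04,-0.2,-0.2,0,-1,-0.001,-0.004,0.08,-0.4,-0.4,0,-1,-0.002,-0.007,0.12,-0.6,-0.6,0,-1,-0.002,-0.009,0.16,-0.8,-0.8,0,-1,-0.0026,-0.0106,0.1916,-1,-0.95,0,-1])

```text
t: 7.2
ee_pos: [606.4, -234.8, 178.3]
orientation: [-2.408, -2.017, 0.0]
ft_force: [1.2, 0.6, -1.6]
width: 45.6
grasp_force: 30.0
```

Run:
```python
from h import *
o=ctrl.get_obs();Rt=R.from_rotvec(o['orientation']).as_matrix()
print(o['t'],o['qpos'].round(2),(Rt.T@o['ft_force']).round(1),Rt.round(3).tolist())
print('shift/80 to 602,-269,170',(Rt.T@(np.array([602,-269,170])-o['ee_pos'])/80).round(3))
```

```text
7.2 [-0.39  0.53  1.61 -0.    1.   -0.21] [0.8 1.  1.6] [[0.175, 0.984, -0.0], [0.984, -0.175, -0.0], [-0.0, -0.0, -1.0]]
shift/80 to 602,-269,170 [-0.431  0.021  0.103]
```

```bash
cat > cr.py <<'E'
from h import *
import sys
im,w,t,o,Rt=wcloud();cv2.imwrite('pics/'+sys.argv[1],im[...,::-1])
C=np.array([602,-269.]);q=w[...,:2]-C;u=q@Rt[:2,0];v=q@Rt[:2,1]
near=(abs(u)<60)&(abs(v)<40)
hsv=cv2.cvtColor(im,cv2.COLOR_RGB2HSV).astype(int)
pl=w[near&(w[...,2]>44)&(w[...,2]<51)&(hsv[...,0]<30)&(hsv[...,1]>50)]
if len(pl):
  r=cv2.minAreaRect(pl[:,:2].astype(np.float32));print('plates',len(pl),r,np.percentile(pl[:,2],50))
  for sg in(-1,1):
    p=pl[sg*((pl[:,:2]-C)@Rt[:2,0])>15]
    if len(p):print(' plate',sg,len(p),p.mean(0).round(1),'u',np.percentile((p[:,:2]-C)@Rt[:2,0],[1,99]).round(1),'v',np.percentile((p[:,:2]-C)@Rt[:2,1],[1,99]).round(1))
gr=near&(w[...,2]>28)&(w[...,2]<43)&(hsv[...,1]<60)&(abs(u)<32)
for sg in(-1,1):
    P=w[gr&(sg*v>4)&(sg*v<26)]
    if len(P)>30:
        c,ax,e=cyl(P,4,np.r_[C+sg*14*Rt[:2,1],35],Rt[:,0]);print('rail',sg,len(P),c.round(1),'v',((c[:2]-C)@Rt[:2,1]).round(1),'ax',ax.round(3),'ang',np.degrees(np.arctan2(ax[1],ax[0])).round(2),e.round(2))
blue=(hsv[...,0]>100)&(hsv[...,0]<125)&(hsv[...,1]>120)&(np.linalg.norm(t,axis=-1)<45)
P=t[blue]
if len(P)>50:
    c,ax,e=cyl(P,23,np.zeros(3),np.array([1.,0.02,0]));print('sleeve in tool',c.round(1),ax.round(3),e.round(2),np.percentile(P[:,0],[1,99]).round(1))
print(o['ee_pos'].round(1))
E
python3 cr.py k.png
```

```text
plates 451 ((607.25537109375, -229.06826782226562), (7.555449485778809, 42.97787094116211), 80.22062683105469) 48.451679460584614
 plate 1 451 [ 607.4 -228.7   48.3] u [36.7 44. ] v [-23.1  19.1]
rail -1 202 [ 586.7 -266.3   35.7] v -15.6 ax [0.166 0.986 0.004] ang 80.42 0.35
rail 1 200 [ 613.8 -271.1   35.4] v 12.0 ax [0.17  0.985 0.016] ang 80.19 0.34
sleeve in tool [ 0.  -0.8  0.8] [1.    0.008 0.013] 0.38 [-11.7  16.9]
[ 606.4 -234.8  178.3]
```

View pics/k.png

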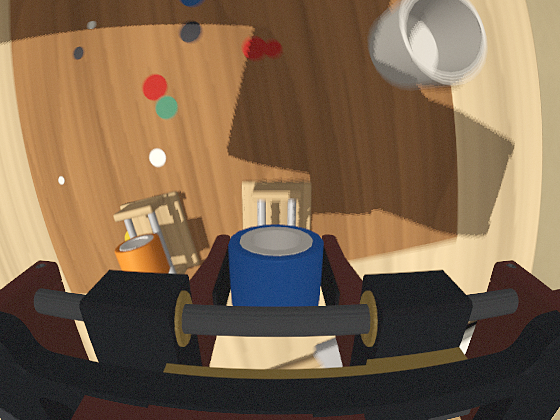

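>>> arm_command(rows=[0,0,0,-0.21,0.004,0,-1,0,0,0,-0.418,0.008,0.2,-1,0,0,0,-0.418,0.008,0.5,-1,0,0,0,-0.418,0.008,0.9,-1,0,0,0,-0.418,0.008,0.9,-1])

```text
t: 7.75
ee_pos: [598.7, -265.5, 101.1]
orientation: [-2.396, -2.02, 0.006]
ft_force: [-0.1, 0.2, -1.5]
width: 45.9
grasp_force: 30.0
```

```bash
python3 cr.py m.png; python3 st.py
```

```text
plates 902 ((607.09375, -229.22769165039062), (7.627792835235596, 43.82021713256836), 80.31727600097656) 48.44290140611106
 plate 1 902 [ 607.1 -229.    48.3] u [36.4 43.7] v [-22.9  19.4]
rail -1 443 [ 586.7 -266.4   36. ] v -15.5 ax [ 0.168  0.986 -0.002] ang 80.32 0.32
rail 1 466 [ 614.  -271.1   35.8] v 12.2 ax [ 0.167  0.986 -0.   ] ang 80.37 0.34
sleeve in tool [ 0.  -0.9  0.8] [1.    0.004 0.012] 0.37 [-11.7  16.9]
[ 598.7 -265.5  101.1]
t 7.8 s,l,z [ 457.59 -123.21  103.4 ] F tool [ 0.8  -0.32 -0.31] M [ 0.013 -0.022 -0.031] axis l,z [-0.4578 -0.0016]
```

View pics/m.png

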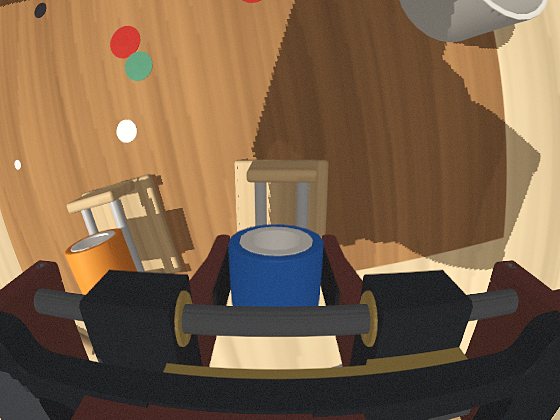

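>>> arm_command(rows=[0,0,0,0,0,0.1,-1,0,0,0,0,0,0.2,-1,0,0,0,0,0,0.2,-1,0,0,0,0,0,0.2,-1])

```text
t: 8.2
ee_pos: [602.2, -266.2, 90.7]
orientation: [2.402, 2.024, 0.001]
ft_force: [-0.3, -0.3, -0.7]
width: 45.6
grasp_force: 30.0
```

```bash
python3 cr.py m2.png
python3 - <<'E'
from h import *
o=ctrl.get_obs();Rt=R.from_rotvec(o['orientation']).as_matrix();print(o['ee_pos'],(o['ee_pos'][:2]-[602,-269])@Rt[:2,:2],Rt.round(3).tolist(),o['ft_force'])
E
```

```text
plates 1050 ((607.1163940429688, -229.54090881347656), (8.456217765808105, 43.35559844970703), 79.8627700805664) 48.49813770217863
 plate 1 1050 [ 607.2 -229.1   48.3] u [35.7 43.8] v [-22.7  19.2]
rail -1 444 [ 586.7 -266.4   35.8] v -15.6 ax [0.17  0.986 0.   ] ang 80.24 0.32
rail 1 450 [ 614.2 -271.1   35.8] v 12.3 ax [ 0.162  0.987 -0.002] ang 80.68 0.29
sleeve in tool [ 0.  -0.9  0.8] [1.    0.005 0.012] 0.38 [-11.8  16.9]
[ 602.2 -266.2   90.7]
[ 602.3377229  -266.22866475   90.87291422] [ 2.78843204 -0.13784928] [[0.17, 0.985, 0.001], [0.985, -0.17, -0.0], [-0.0, 0.001, -1.0]] [ 0.21872391 -0.2909137  -0.94018923]
```

>>> arm_command(rows=[0,0,0,-0.02,-0.0075,0.1,-1,0,0,0,-0.02,-0.0075,0.22,-1,0,0,0,-0.02,-0.0075,0.31,-1,0,0,0,-0.02,-0.0075,0.36,-1,0,0,0,-0.02,-0.0075,0.36,-1])

```text
t: 8.75
ee_pos: [600.8, -267.5, 60.6]
orientation: [-2.402, -2.023, 0.001]
ft_force: [0.3, -0.2, -1.5]
width: 45.7
grasp_force: 30.0
```

>>> arm_command(rows=[0,0,0,0,0,0.006,-1,0,0,0,0,0,0.0125,-1,0,0,0,0,0,0.019,-1,0,0,0,0,0,0.019,-1])

```text
t: 9.15
ee_pos: [601.1, -267.6, 60.0]
orientation: [2.403, 2.024, 0.0]
ft_force: [-0.8, 0.6, -0.8]
width: 45.5
grasp_force: 30.0
```

Not touching yet, so I continue in small steps.

>>> arm_command(rows=[0,0,0,0,0,0.006,-1,0,0,0,0,0,0.01,-1,0,0,0,0,0,0.01,-1,0,0,0,0,0,0.01,-1])

```text
t: 9.55
ee_pos: [601.4, -267.7, 59.7]
orientation: [2.403, 2.023, 0.001]
ft_force: [-0.7, 1.1, 4.6]
width: 46.0
grasp_force: 30.0
```

>>> arm_command(rows=[0,0,0,0,0,0.005,-1,0,0,0,0,0,0.008,-1,0,0,0,0,0,0.008,-1,0,0,0,0,0,0.008,-1])

```text
t: 9.95
ee_pos: [601.4, -267.8, 59.6]
orientation: [2.403, 2.023, 0.001]
ft_force: [-1.4, 0.9, 9.6]
width: 45.6
grasp_force: 30.0
```

>>> arm_command(rows=[0,0,0,0,0,-0.008,-1,0,0,0,0,0,-0.008,0.06,0,0,0,0,0,-0.008,0.12,0,0,0,0,0,-0.008,0.25,0,0,0,0,0,-0.008,0.35])

```text
t: 10.45
ee_pos: [600.9, -267.5, 58.8]
orientation: [-2.403, -2.023, 0.0]
ft_force: [0.4, -0.3, 0.8]
width: 58.3
grasp_force: 0.0
```

```bash
python3 cr.py n.png; python3 -c "
from h import *
o=ctrl.get_obs();print(o['ft_force'],o['width'],o['grasp_force'])"
```

```text
plates 1626 ((602.9255981445312, -250.886962890625), (52.035858154296875, 75.36222076416016), 80.39026641845703) 48.441424139293304
 plate 1 1469 [ 607.3 -229.    48.3] u [36.  43.8] v [-22.6  19.3]
rail -1 409 [ 587.2 -266.4   36.2] v -15.0 ax [ 0.147  0.989 -0.013] ang 81.52 0.32
rail 1 413 [ 613.7 -271.    35.7] v 11.9 ax [0.184 0.983 0.003] ang 79.41 0.29
sleeve in tool [ 0.  -0.3 -0.1] [1.    0.006 0.013] 0.39 [-11.3  16.8]
[ 600.9 -267.5   58.8]
[-0.51038271 -0.07332906 -0.4984576 ] 58.930944389624116 0.0
```

Released: the sleeve's axis is at about z 58.9. I retreat straight up slowly, then check.

>>> arm_command(rows=[0,0,0,0,0,0,0.5,0,0,0,0,0,-0.1,0.6,0,0,0,0,0,-0.3,0.6,0,0,0,0,0,-0.6,0.6,0,0,0,0,0,-1,0.6])

```text
t: 11.0
ee_pos: [600.6, -267.4, 140.2]
orientation: [-2.402, -2.023, 0.001]
ft_force: [-0.4, -0.2, 0.2]
width: 69.9
grasp_force: 0.0
```

>>> arm_command(rows=[0,0,0,0,0,-0.5,0.6,0,0,0,0,0,-1,0.6,0,0,0,0,0,-1,0.6,0,0,0,0,0,-1,0.6,0,0,0,0,0,-1,0.6])

```text
t: 11.5
ee_pos: [600.4, -267.3, 218.7]
orientation: [-2.402, -2.023, 0.001]
ft_force: [0.0, -0.3, -0.6]
width: 70.3
grasp_force: 0.0
```

Run:
```python
from h import *
im,_=look('scene');look('side');cv2.imwrite('pics/p.png',cv2.resize(im[160:330,150:420][...,::-1],(794,500)))
for n in('scene','side'):
    im,w=cloud(n);h=cv2.cvtColor(im,cv2.COLOR_RGB2HSV)
    for k,hu,c in(('blue',(100,125),(602,-269)),('orange',(3,16),(475,-268))):
        m=(h[...,0]>=hu[0])&(h[...,0]<=hu[1])&(h[...,1]>150)&(w[...,2]>30)&(w[...,2]<100)&(np.hypot(w[...,0]-c[0],w[...,1]-c[1])<60)
        print(n,k,m.sum(),cyl(w[m],23,np.r_[c,58.],np.array([.17,.985,0])))
im,w,t,o,Rt=wcloud();h=cv2.cvtColor(im,cv2.COLOR_RGB2HSV)
m=(h[...,0]>=100)&(h[...,0]<=125)&(h[...,1]>120)&(w[...,2]>30)&(w[...,2]<100)&(np.hypot(w[...,0]-602,w[...,1]+269)<60)
print('wrist',m.sum(),cyl(w[m],23,np.r_[602,-269,58.],np.array([.17,.985,0])),np.percentile((w[m][:,:2]-[602,-269])@[.17,.985],[1,99]));print(o['ee_pos'],o['ft_force'])
```

```text
scene blue 215 (array([ 601.78826793, -268.96345741,   58.85004354]), array([ 0.22320631,  0.97475119, -0.00625073]), np.float64(1.305123409972687))
scene orange 44 (array([ 471.53077085, -267.40124979,   59.74540103]), array([-0.29816359,  0.94045034,  0.16325325]), np.float64(1.224662573012365))
side blue 157 (array([ 602.64958721, -269.1121115 ,   58.79351221]), array([ 0.1668858 ,  0.98589123, -0.01294684]), np.float64(1.1141946459723258))
side orange 227 (array([ 473.57572918, -267.75418676,   59.29838554]), array([-0.00272917,  0.99998524, -0.0046983 ]), np.float64(1.002728699690369))
wrist 1854 (array([ 600.23996804, -268.69623814,   58.88035638]), array([0.17475998, 0.98460758, 0.00261962]), np.float64(0.3950370871227751)) [-17.40967599  17.66214347]
[ 600.2487291  -267.24372386  217.79257648] [0.2191755  0.11106351 0.11307262]
```

View pics/p.png

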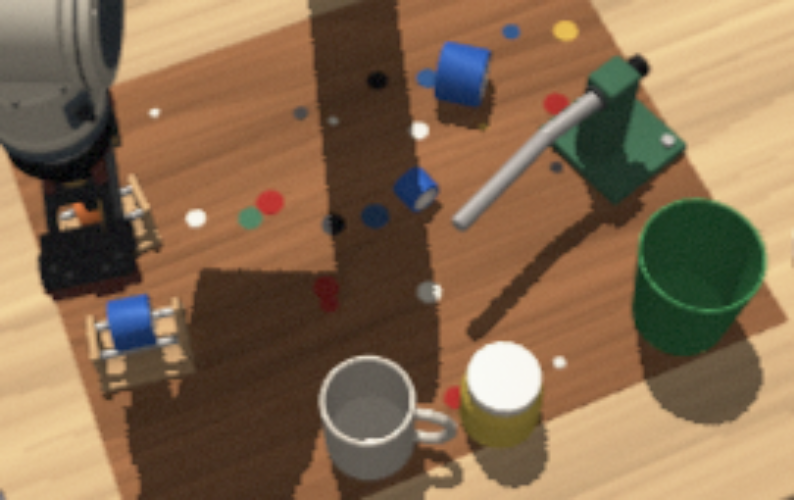

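The blue sleeve lies on both rails of the empty cradle at crop (130,322), level and centred. The rod is bare and everything else is where it was.

```bash
python3 -c "
from workcell import ctrl
print(ctrl.close_job())"
```

```text
the job is handed in; nothing more can be done
None
```

The blue sleeve is off the rod and resting level on both rails of the empty cradle, released; no reading showed hard pressing on the rod (each under 4 N), nothing else was moved, and the job was handed in at about 12 s.

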